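# Switch on the missed channel with the stylus

## Robot

A 6-joint arm with a two-finger parallel gripper is mounted at the origin on the work surface. World frame = base frame: x ahead of the robot, y to its left, z up, the work surface at z = 0. Lengths are in m, angles in rad, forces in N, time in s.
With the tool pointing down it reaches from about 0.35 to 0.725 m from the base axis. Payload 4.3 kg.
Tool frame: the origin (TCP) lies at the very end of the fingers, on their centre line; the grasp point (between the pads) lies 19 mm behind it (grasp_offset is the distance from the TCP to the grasp point, in m); z points along the fingers, y is the line along which they close (so a half turn about z gives the same grasp; the last joint's range is limited). The gripper opens to 85 mm and grips with 20 to 120 N. Pads are 22 mm wide; open, the fingers measure 114 mm over their backs; the gripper's body (76 mm by 85 mm) begins 54 mm behind the grasp point. The pads swing forward as they close: fully open they stand 13 mm farther back than shut.
Start: joints at [1.066, 0.377, 0.081, 1.274, 0, 1.46], TCP at [0.221, 0.531, 0.231] pointing down, gripper open.
Joint ranges: [-2.72, 2.72], [-0.84, 1.66], [-1.02, 1.22], [-1.77, 2.12], [-1.37, 1.28], [-3.14, 3.14]. Speed limits (rad/s): [2.57, 2.57, 3.14, 3.14, 3.14, 3.14].

## Interface

Orientations are given as a unit quaternion [x, y, z, w].
In Python, from bench import sense, grab_frame, hand_in, grasp_offset gives the robot as it stands.
- The arm moves only by the tool apply_moves, never from a script. Its argument "increments" is a list of rows, each a list of 4 numbers: the shift along the world's x, y, z in mm, then the turn about the world's z in rad. In form: [[tx, ty, tz, roll], ...]. A call has 1 to 5 rows; each row is the pose to reach, as a shift and turn from the pose commanded when the call began; what a row does not reach only later rows make up. A row lasts 1/10 s, in which the tool goes at most 50 mm and 8.59 degrees, less where a joint would pass 70% of its speed; a pose out of reach is approached as far as the arm can. A call with a gripper value outside its range is refused whole. "jaw" is the closure in counts, from 0 (fully open) to 255 (shut), set as the call begins (left out, the last holds). The fingers move at their own pace and stop on an object; "newtons" is the grip in N (left out, the last holds). Time passes only in rows, so rows that repeat a pose let the fingers close. It gives the time, the measured TCP pose, the force, the opening and the grip force at its end, in the units of the state.
- sense(): the state, without advancing time (a new reading comes with each control period).
- grab_frame(name): name is "scene" or "top" or "wrist"; returns a dict with "img" (400x640x3 uint8, red, green, blue), "fx", "fy", "cx", "cy" (pixels), "extrinsics" (4x4, takes a point from camera to world coordinates); the wrist camera has in their place "T_tool_cam" (4x4, takes a point from camera to tool coordinates, whose origin is the TCP and whose axes are the flange's). Camera axes: x right, y down, z forward; pixel columns grow to the right and rows downward; lengths in m; the calibration is good to about 2 mm. A picture is of the moment at which its call begins: read the wrist's pose just before it. There is no depth.
- hand_in(): hands the job in; it is judged then, once.
The state is a dict: "time": time; "joint_pos": joint angles; "qd": joint speeds; "tau": joint torques, N m; "eef_pos": TCP position; "orientation": TCP orientation; "ft_force": force on the tool from outside, world axes, zero at the start; "torque": the same for the moment, N m; "gripper_width": finger opening in m; "grasp_force": force on a finger pad.
Only numpy, scipy, OpenCV 4.12 (cv2) and the standard library are available. Lean on these libraries where they do the work, as an engineer would, in place of code of your own. Each camera call takes 0.05 s, during which the arm holds its last target. There are 200 camera calls.

## Task

In the tilted selector case one of the five recessed rockers is tipped the other way from its four neighbours. Take the stylus from its stand and with its tip press that rocker fully over to its stop, gently (under 30 N), so that all five match; do not touch the rockers with the gripper, do not shift the other rockers or anything else on the table. Then put the stylus back in its stand, upright and fully down.

Things in the scene. Friction and masses are not known exactly. Their poses are not given: they have to be found in the camera images.
- selector: Grey selector case, fixed, 180 mm wide (its y). Its flat panel, 114 mm long up the slope, is tilted 30 degrees, rising from the front edge (-x) to the +x side: the panel normal is (-0.5, 0, 0.866) in this frame. Origin: on the table, 85 mm straight below the panel's centre.
- panel_mid (a point): Centre of the panel face (axes as the selector). Five slots lie in a row along y, 28 mm apart, the middle one here; each is 20 mm wide, 46 mm long up the slope, 45 mm deep, walls square to the panel. In each is a rocker, pivoting at half slot length. Its depth in the slot differs from switch to switch: the pivot lies 27 to 34 mm in from the panel face along the normal, which is not told and must be felt.
- stylus: Loose stylus, 146 mm long, 0.12 kg. Black handle 18 x 18 mm square, 80 mm long, over a round collar 30 mm wide, 6 mm thick; below it a steel shaft 10 mm thick, 60 mm long, with a round end. Origin: centre of the collar's underside; z along the stylus from shaft to handle (handle z = 6 to 86 mm); x and y square to the handle's flats.
- stylus_tip (a point): End of the stylus shaft, 60 mm below the stylus origin.
- stand: Fixed aluminium block 64 x 64 mm, 66 mm high, with one upright hole, 16 mm wide, 63 mm deep, in the middle of its top. The stylus hangs upright in it, its collar resting on the block's top (stylus origin 66 mm above table, handle top 152 mm), turned at any yaw. Origin: centre of the underside.
- stand_hole0 (a point): Centre of the mouth of the stand's hole, on the stand's top face.
- switch_a: One of five identical switches (which sits in which slot differs every time), with its white rocker_a: 44 mm long up the slope, 16 mm wide, 7 mm thick, pivoting about y at its middle. Origin: fixed, on the slot's centre line, 30.5 mm in from the panel face; the true pivot lies up to 3.5 mm nearer to the panel or deeper. Axes as the selector.
- tip_a (a joint): Tip of rocker_a, from -0.22 to 0.22 rad; 0 is parallel to the panel. Positive: its upper end (farther up the slope, selector +x) is in and its lower end out; negative: the upper end stands out. Stiff: it takes about 7 N, pressed 15 mm from the pivot, to move it, and it stays where it is left; at either end it meets a firm stop.
- switch_b: One of five identical switches (which sits in which slot differs every time), with its white rocker_b: 44 mm long up the slope, 16 mm wide, 7 mm thick, pivoting about y at its middle. Origin: fixed, on the slot's centre line, 30.5 mm in from the panel face; the true pivot lies up to 3.5 mm nearer to the panel or deeper. Axes as the selector.
- tip_b (a joint): Tip of rocker_b, from -0.22 to 0.22 rad; 0 is parallel to the panel. Positive: its upper end (farther up the slope, selector +x) is in and its lower end out; negative: the upper end stands out. Stiff: it takes about 7 N, pressed 15 mm from the pivot, to move it, and it stays where it is left; at either end it meets a firm stop.
- switch_c: One of five identical switches (which sits in which slot differs every time), with its white rocker_c: 44 mm long up the slope, 16 mm wide, 7 mm thick, pivoting about y at its middle. Origin: fixed, on the slot's centre line, 30.5 mm in from the panel face; the true pivot lies up to 3.5 mm nearer to the panel or deeper. Axes as the selector.
- tip_c (a joint): Tip of rocker_c, from -0.22 to 0.22 rad; 0 is parallel to the panel. Positive: its upper end (farther up the slope, selector +x) is in and its lower end out; negative: the upper end stands out. Stiff: it takes about 7 N, pressed 15 mm from the pivot, to move it, and it stays where it is left; at either end it meets a firm stop.
- switch_d: One of five identical switches (which sits in which slot differs every time), with its white rocker_d: 44 mm long up the slope, 16 mm wide, 7 mm thick, pivoting about y at its middle. Origin: fixed, on the slot's centre line, 30.5 mm in from the panel face; the true pivot lies up to 3.5 mm nearer to the panel or deeper. Axes as the selector.
- tip_d (a joint): Tip of rocker_d, from -0.22 to 0.22 rad; 0 is parallel to the panel. Positive: its upper end (farther up the slope, selector +x) is in and its lower end out; negative: the upper end stands out. Stiff: it takes about 7 N, pressed 15 mm from the pivot, to move it, and it stays where it is left; at either end it meets a firm stop.
- switch_e: One of five identical switches (which sits in which slot differs every time), with its white rocker_e: 44 mm long up the slope, 16 mm wide, 7 mm thick, pivoting about y at its middle. Origin: fixed, on the slot's centre line, 30.5 mm in from the panel face; the true pivot lies up to 3.5 mm nearer to the panel or deeper. Axes as the selector.
- tip_e (a joint): Tip of rocker_e, from -0.22 to 0.22 rad; 0 is parallel to the panel. Positive: its upper end (farther up the slope, selector +x) is in and its lower end out; negative: the upper end stands out. Stiff: it takes about 7 N, pressed 15 mm from the pivot, to move it, and it stays where it is left; at either end it meets a firm stop.
- v_block: Bystander, loose: steel V-block 70 x 50 x 45 mm. Origin: centre of its underside.
- ring_gauge: Bystander, loose: steel ring 72 mm wide, 25 mm high, lying flat. Origin: centre of its underside.
- white_case: Bystander, loose: white plastic case 90 x 70 x 28 mm. Origin: centre of its underside.
- stepped_shaft: Bystander, loose: standing stepped steel part 64 mm wide, 90 mm high. Origin: centre of its underside.
- screwdriver: Bystander, loose: lying screwdriver, 190 mm long. Origin: underside, about its middle.
Mind the look-alikes: they are no part of the job. Leave any green look-alike of the stylus alone.

How it is judged:
By the outcome, as a careful person would: the job done as asked, in the order asked, and still so for the second after the job is handed in, with the robot touching nothing.
It also fails if it takes over 53 s, if anything falls off the work surface, if the arm or the gripper's body presses on something with over 40 N, if the wrist force passes 120 N, or if a joint passes its speed limit or range.

## Working session

There is one attempt and no reset: what is moved stays moved. The work goes in short steps, Python scripts to look and compute and a tool call to move; the robot and the scene stay as the last step left them, time stands still between calls to the robot, and variables do not carry over. Pictures are saved under pics/ and viewed, at most 10 in all, crops included, and the job is handed in when it is done.

Besides the shell and the picture viewer there is one more tool, called after ">>>" by a JSON object that holds its "op" and its "data", one argument or row to a line. apply_moves: Moves the arm, as the interface text tells. Its arguments: {"type":"object","properties":{"increments":{"type":"array","items":{"type":"array","items":{"type":"number"}}},"jaw":{"type":"number"},"newtons":{"type":"number"}},"required":["increments"]}

```bash
mkdir -p pics
cat > h.py <<'E'
import numpy as np, cv2
from bench import sense, grab_frame, hand_in, grasp_offset
def ray(f,u,v,T=None):
    T=f["extrinsics"] if T is None else T; T=np.array(T)
    d=T[:3,:3]@np.array([(u-f["cx"])/f["fx"],(v-f["cy"])/f["fy"],1]); return T[:3,3],d
def onz(f,u,v,z,T=None):
    o,d=ray(f,u,v,T); return o+d*(z-o[2])/d[2]
def proj(f,p,T=None):
    T=np.array(f["extrinsics"] if T is None else T); q=T[:3,:3].T@(np.array(p)-T[:3,3]); return f["fx"]*q[0]/q[2]+f["cx"],f["fy"]*q[1]/q[2]+f["cy"]
def save(n,im): cv2.imwrite("pics/"+n+".png",im[:,:,::-1])
E
python3 - <<'E'
from h import *
import pickle
s=sense();print(s,grasp_offset)
F={n:grab_frame(n) for n in("scene","top","wrist")}
pickle.dump((s,F),open("f0.pkl","wb"))
for n in F: save(n,F[n]["img"])
for n in("scene","top"): print(np.round(F[n]["extrinsics"],3),F[n]["fx"],F[n]["cx"],F[n]["cy"])
print(F["wrist"]["T_tool_cam"])
E
```

```text
{'time': 0.0, 'joint_pos': array([ 1.06569112e+00,  3.78052352e-01,  7.96144516e-02,  1.27439004e+00,
       -1.31134733e-06,  1.46052046e+00]), 'qd': array([-0.00159358,  0.00209775, -0.00119438, -0.00066559, -0.00038653,
       -0.00010244]), 'tau': array([ 1.86961384e-03, -4.63603091e+01,  2.69876808e+01,  2.09351740e-02,
        9.11996631e-05, -2.97184570e-06]), 'eef_pos': array([0.22083599, 0.53018936, 0.23036255]), 'orientation': array([ 1.96134771e-01,  9.80576422e-01, -9.68299557e-04, -3.07021103e-04]), 'ft_force': array([ 1.05400465,  1.24913282, -0.97030356]), 'torque': array([-0.00371962,  0.0135296 ,  0.02751165]), 'grasp_force': 0.0, 'gripper_width': 0.08519693713388032} 0.0187
[[ 0.692  0.523 -0.497  1.209]
 [ 0.721 -0.489  0.49  -0.688]
 [ 0.013 -0.698 -0.716  1.076]
 [ 0.     0.     0.     1.   ]] 468.9728327700462 325.303851528347 200.03987364496476
[[-0.022 -0.995  0.1    0.399]
 [-1.     0.023  0.01   0.005]
 [-0.013 -0.1   -0.995  1.383]
 [ 0.     0.     0.     1.   ]] 472.4591336208127 329.059560539333 195.71563584720965
[[ 1.34492649e-03 -9.48440327e-01 -3.16952893e-01  8.07296405e-02]
 [ 9.99998417e-01  9.06367027e-04  1.53110866e-03 -2.63313310e-04]
 [-1.16488955e-03 -3.16954451e-01  9.48440045e-01 -1.43123127e-01]
 [ 0.00000000e+00  0.00000000e+00  0.00000000e+00  1.00000000e+00]]
```

View pics/scene.png

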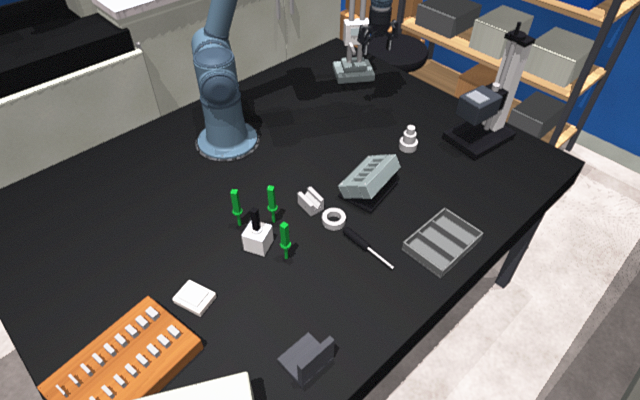

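View pics/top.png

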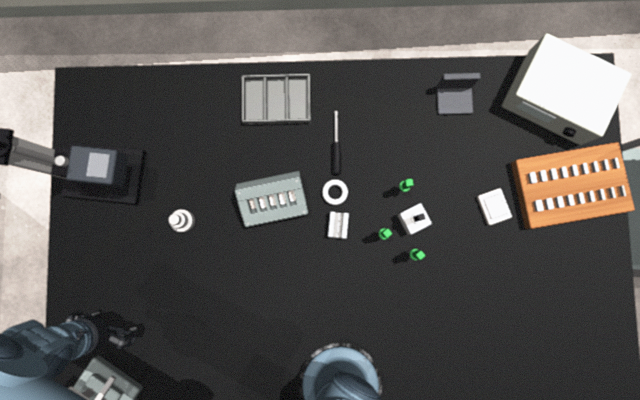

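Scene: stand with black-handled stylus at scene (257,232)/top (415,219). Look-alikes: green styli at top (407,185), (385,234), (418,255), scene (236,205), (272,200), (285,240). They are green, so the choice is the black one in the aluminium block. The selector is at top (272,199). A close crop will check this.

Run:
```python
from h import *
import pickle
s,F=pickle.load(open("f0.pkl","rb"))
t=F["top"]["img"];c=F["scene"]["img"]
r=lambda im,x,y,w,h:cv2.resize(im[y:y+h,x:x+w],(400,300),interpolation=cv2.INTER_CUBIC)
m=np.vstack([np.hstack([r(t,232,165,80,60),r(c,330,147,80,60)]),np.hstack([r(t,375,185,80,60),r(c,218,198,80,60)])])
save("mos",m)
f=F["top"]
print("stand",onz(f,415,219,.066),"sel",onz(f,272,199,.085))
for p in((407,185),(385,234),(418,255)):print(onz(f,*p,.15))
```

```text
stand [ 0.46034486 -0.21846148  0.066     ] sel [0.5237023  0.17682603 0.085     ]
[ 0.5460425  -0.18684112  0.15      ]
[ 0.41922288 -0.12485481  0.15      ]
[ 0.36322845 -0.20817134  0.15      ]
```

View pics/mos.png

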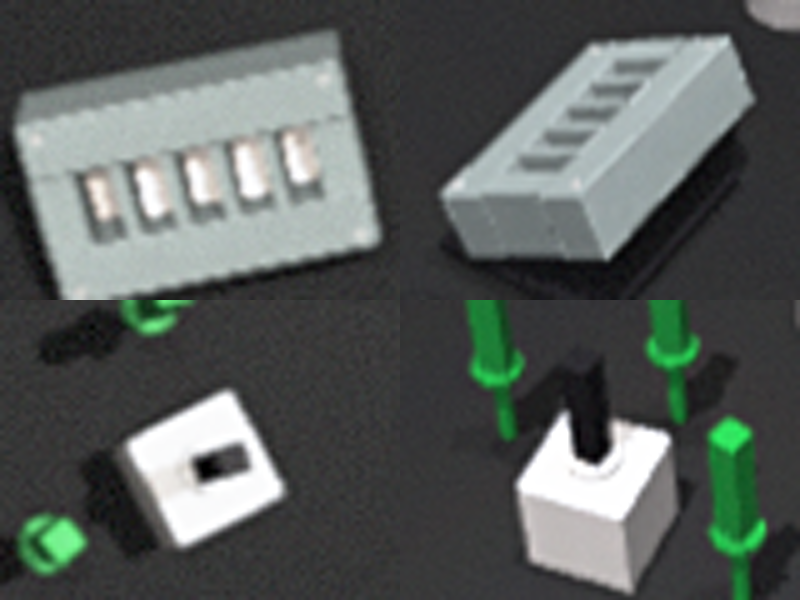

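The crop confirms it: the stylus is the black handle in the pale block, at mosaic (220,465). The three green ones stand about 100 mm away. In the top view four rockers look bright and the leftmost looks dim, so I'll check from the wrist above the selector.

>>> {"op": "apply_moves", "data": {
  "increments": [
    [30, -35, 10, 0.12],
    [60, -70, 20, 0.24],
    [90, -105, 30, 0.36],
    [120, -140, 40, 0.48],
    [150, -175, 50, 0.6]
  ]
}}

```text
time: 0.65
eef_pos: [0.3718, 0.3542, 0.2815]
orientation: [-0.105, 0.994, -0.0, -0.0]
ft_force: [-0.3, 0.9, -0.1]
gripper_width: 0.0854
grasp_force: 0.0
```

>>> {"op": "apply_moves", "data": {
  "increments": [
    [30, -35, 0, 0],
    [65, -75, 0, 0],
    [100, -115, 0, 0],
    [130, -155, 0, 0],
    [150, -175, 0, 0]
  ]
}}

```text
time: 1.15
eef_pos: [0.5224, 0.1779, 0.281]
orientation: [-0.101, 0.995, -0.0, -0.0]
ft_force: [0.4, 0.1, -0.2]
gripper_width: 0.0857
grasp_force: 0.0
```

>>> {"op": "apply_moves", "data": {
  "increments": [
    [0, 0, 0, 0],
    [0, 0, 0, 0],
    [0, 0, 0, 0]
  ]
}}

```text
time: 1.45
eef_pos: [0.5204, 0.1815, 0.2812]
orientation: [-0.103, 0.995, 0.0, -0.0]
ft_force: [0.2, 1.0, 0.5]
gripper_width: 0.0851
grasp_force: 0.0
```

```bash
cat >> h.py <<'E'
from scipy.spatial.transform import Rotation as R
import pickle
def wrist():
    s=sense(); f=grab_frame("wrist"); T=np.eye(4);T[:3,:3]=R.from_quat(s["orientation"]).as_matrix();T[:3,3]=s["eef_pos"]
    f["extrinsics"]=T@np.array(f["T_tool_cam"]); return s,f
E
python3 - <<'E'
from h import *
s,f=wrist();pickle.dump((s,f),open("w1.pkl","wb"))
print(s["time"],s["eef_pos"],s["joint_pos"],R.from_quat(s["orientation"]).as_matrix()[:,0],f["fx"])
save("w1",f["img"])
E
```

```text
1.45 [0.5203638  0.18150593 0.2811684 ] [2.20194720e-01 3.21778171e-01 1.29111779e-01 1.37895225e+00
 5.33562849e-04 1.40482040e-02] [-9.78826612e-01 -2.04689462e-01  8.29729848e-04] 331.5516489467123
```

View pics/w1.png

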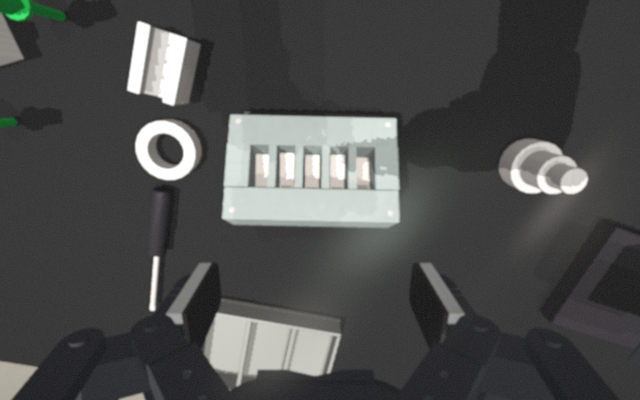

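The panel is at (312,168), with screw dots near its corners. Its yaw matches the tool's well. The rightmost rocker at (365,170) differs from the rest, so I'll zoom in.

Run:
```python
from h import *
s,f=pickle.load(open("w1.pkl","rb"))
save("w1z",cv2.resize(f["img"][105:235,215:410],(780,520),interpolation=cv2.INTER_CUBIC))
```

```text
(no output)
```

View pics/w1z.png

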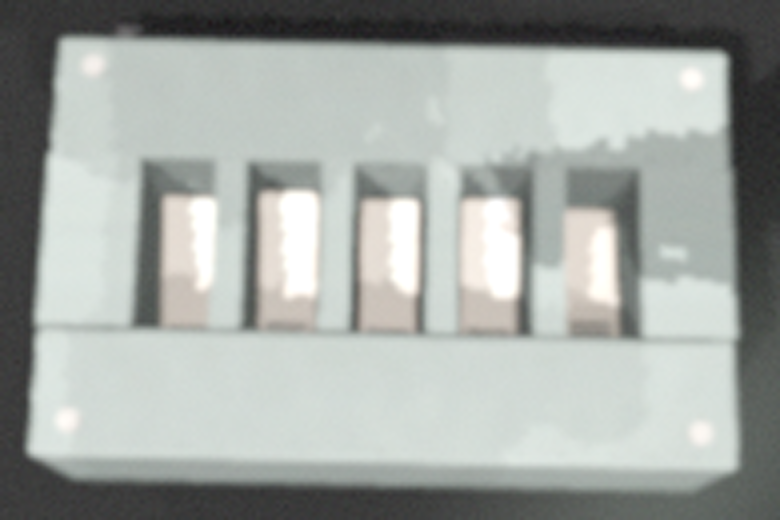

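```bash
cat >> h.py <<'E'
def pnp(f,obj,px):
    K=np.array([[f["fx"],0,f["cx"]],[0,f["fy"],f["cy"]],[0,0,1]],float)
    # panel pose constrained: yaw + xyz
    from scipy.optimize import least_squares
    def M(p):
        Rz=R.from_euler('z',p[3]).as_matrix(); t=Rz@[.8660254,0,.5]; y=Rz@[0,1,0]; n=Rz@[-.5,0,.8660254]
        return np.array([p[:3]+a*t+b*y+c*n for a,b,c in obj])
    r=least_squares(lambda p:(np.array([proj(f,q) for q in M(p)])-px).ravel(),[.52,.177,.085,.2],x_scale=[.01,.01,.01,.1])
    return r.x,r.fun
E
python3 - <<'E'
from h import *
s,f=pickle.load(open("w1.pkl","rb"))
z=np.array([(58,38),(728,52),(28,455),(738,470)],float);px=(z+.5)/4-.5+[215,105]
obj=[(-.057,-.09,0),(-.057,.09,0),(.057,-.09,0),(.057,.09,0)]
p,e=pnp(f,obj,px);print(p,e)
Rz=R.from_euler('z',p[3]).as_matrix();t=Rz@[.866,0,.5];y=Rz@[0,1,0];n=Rz@[-.5,0,.866]
zz=lambda q:np.round(((np.array(proj(f,q))-[215,105]+.5)*4)).astype(int)
for k in range(-2,3):
    c=p[:3]+k*.028*y
    print(k,"slot low/up",zz(c-.023*t),zz(c+.023*t))
    for tip in(-.22,.22):
        # top surface of rocker, 3.5mm above the pivot plane (assumed)
        ax=t*np.cos(tip)-n*np.sin(tip); nn=n*np.cos(tip)+t*np.sin(tip)
        for d in(.027,.034):
            P=c-d*n+.0035*nn; print("   tip",tip,d,"low L/R",zz(P-.022*ax-.008*y),zz(P-.022*ax+.008*y),"up",zz(P+.022*ax-.008*y)[1])
print("cam dir in (t,y,n)",[(f["extrinsics"][:3,3]-p[:3])@v for v in(t,y,n)])
E
```

```text
[0.51789705 0.17770862 0.08465994 0.18475002] [ 0.34585282 -0.37537033 -0.58539161 -0.00626021 -0.08609112  0.24034781
  0.3093773   0.11748963]
-2 slot low/up [180 159] [170 328]
   tip -0.22 0.027 low L/R [166 197] [223 198] up 336
   tip -0.22 0.034 low L/R [170 205] [225 206] up 342
   tip 0.22 0.027 low L/R [161 191] [218 192] up 349
   tip 0.22 0.034 low L/R [165 199] [221 200] up 354
-1 slot low/up [285 162] [279 331]
   tip -0.22 0.027 low L/R [265 199] [321 200] up 338
   tip -0.22 0.034 low L/R [267 207] [322 208] up 344
   tip 0.22 0.027 low L/R [261 193] [319 194] up 351
   tip 0.22 0.034 low L/R [264 201] [320 203] up 357
0 slot low/up [391 164] [388 333]
   tip -0.22 0.027 low L/R [363 201] [419 203] up 340
   tip -0.22 0.034 low L/R [363 209] [418 211] up 346
   tip 0.22 0.027 low L/R [362 195] [419 197] up 353
   tip 0.22 0.034 low L/R [362 204] [419 205] up 359
1 slot low/up [497 166] [496 335]
   tip -0.22 0.027 low L/R [461 204] [516 205] up 342
   tip -0.22 0.034 low L/R [459 211] [514 213] up 348
   tip 0.22 0.027 low L/R [462 198] [520 199] up 355
   tip 0.22 0.034 low L/R [461 206] [517 207] up 361
2 slot low/up [602 169] [604 338]
   tip -0.22 0.027 low L/R [558 206] [614 207] up 344
   tip -0.22 0.034 low L/R [555 214] [610 215] up 350
   tip 0.22 0.027 low L/R [563 200] [620 201] up 358
   tip 0.22 0.034 low L/R [560 208] [616 209] up 363
cam dir in (t,y,n) [np.float64(0.10250119915594985), np.float64(0.0007122477321057838), np.float64(0.33306470279718936)]
```

>>> {"op": "apply_moves", "data": {
  "increments": [
    [-30, -7, -30, 0],
    [-72, -17, -60, 0],
    [-72, -17, -100, 0],
    [-72, -17, -138, 0],
    [-72, -17, -138, 0]
  ]
}}

```text
time: 2.0
eef_pos: [0.4435, 0.1637, 0.1391]
orientation: [-0.104, 0.995, -0.0, -0.005]
ft_force: [0.0, -0.2, 0.1]
gripper_width: 0.0853
grasp_force: 0.0
```

>>> {"op": "apply_moves", "data": {
  "increments": [
    [0, 0, 0, 0],
    [0, 0, 0, 0]
  ]
}}

```text
time: 2.2
eef_pos: [0.4509, 0.1647, 0.1457]
orientation: [-0.103, 0.995, 0.0, 0.002]
ft_force: [0.6, -0.2, 1.2]
gripper_width: 0.0852
grasp_force: 0.0
```

Run:
```python
from h import *
s,f=wrist();pickle.dump((s,f),open("w2.pkl","wb"))
p=np.array([0.51789705,0.17770862,0.08465994,0.18475]);Rz=R.from_euler('z',p[3]).as_matrix();t=Rz@[.866,0,.5];y=Rz@[0,1,0];n=Rz@[-.5,0,.866]
# rectify panel plane, 8 px/mm... 5px/mm, 150x80mm
src=np.float32([proj(f,p[:3]+a*t+b*y) for a,b in((.045,-.078),(.045,.078),(-.045,.078),(-.045,-.078))])
dst=np.float32([(0,0),(780,0),(780,450),(0,450)])
save("w2r",cv2.warpPerspective(f["img"],cv2.getPerspectiveTransform(src,dst),(780,450),flags=cv2.INTER_CUBIC))
print(s["time"],s["eef_pos"],src)
print([(f["extrinsics"][:3,3]-p[:3])@v for v in(t,y,n)])
```

```text
2.2 [0.45092674 0.16468455 0.14565184] [[201.03423 368.878  ]
 [423.59903 372.5543 ]
 [418.22717 243.61224]
 [211.32591 239.48909]]
[np.float64(-0.02781865296093347), np.float64(-0.003031903012792782), np.float64(0.2513819843065363)]
```

View pics/w2r.png

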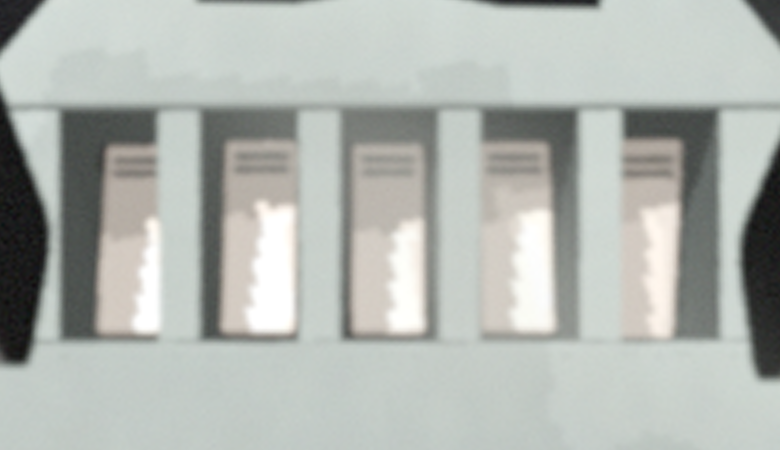

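In this rectified view up is upslope. Rockers 1–4 taper towards the centre at their upper ends, so their upper ends are in. Rocker 5, at (650,240) on the +y side, does the opposite: its upper end stands out, so its upper end must go in.

A vertical stylus cannot reach that end inside the slot. I will tilt the stylus in the grip about the finger axis, levering its tip in the stand's hole mouth. Next is the stand.

>>> {"op": "apply_moves", "data": {
  "increments": [
    [0, -10, 45, 0],
    [0, -40, 85, 0],
    [0, -85, 114, 0],
    [5, -135, 114, 0],
    [5, -180, 114, 0]
  ]
}}

```text
time: 2.75
eef_pos: [0.4569, -0.0182, 0.2613]
orientation: [-0.103, 0.995, -0.001, 0.004]
ft_force: [0.6, 0.1, -0.8]
gripper_width: 0.0851
grasp_force: 0.0
```

>>> {"op": "apply_moves", "data": {
  "increments": [
    [0, -48, 0, 0],
    [0, -96, 0, 0],
    [2, -144, 0, 0],
    [4, -190, 0, 0],
    [4, -203, 0, 0]
  ],
  "jaw": 90
}}

```text
time: 3.25
eef_pos: [0.4593, -0.2241, 0.2592]
orientation: [-0.1, 0.995, -0.002, 0.002]
ft_force: [0.0, 1.0, -0.2]
gripper_width: 0.0553
grasp_force: 0.0
```

>>> {"op": "apply_moves", "data": {
  "increments": [
    [0, 0, 0, 0],
    [0, 0, 0, 0],
    [0, 0, 0, 0]
  ]
}}

```text
time: 3.55
eef_pos: [0.4584, -0.2177, 0.258]
orientation: [-0.103, 0.995, 0.0, 0.0]
ft_force: [1.1, 0.2, 0.1]
gripper_width: 0.0554
grasp_force: 0.0
```

Run:
```python
from h import *
s,f=wrist();pickle.dump((s,f),open("w3.pkl","wb"))
print(s["time"],s["eef_pos"],R.from_quat(s["orientation"]).as_matrix()[:,0],s["gripper_width"])
u,v=map(int,proj(f,(.4603,-.2185,.1)));print(u,v)
save("w3z",cv2.resize(f["img"][v-75:v+75,u-100:u+100],(800,600),interpolation=cv2.INTER_CUBIC))
```

```text
3.55 [ 0.4584145  -0.21771556  0.25795701] [-9.78615649e-01 -2.05696326e-01 -6.58200250e-04] 0.05543509101923997
313 180
```

View pics/w3z.png

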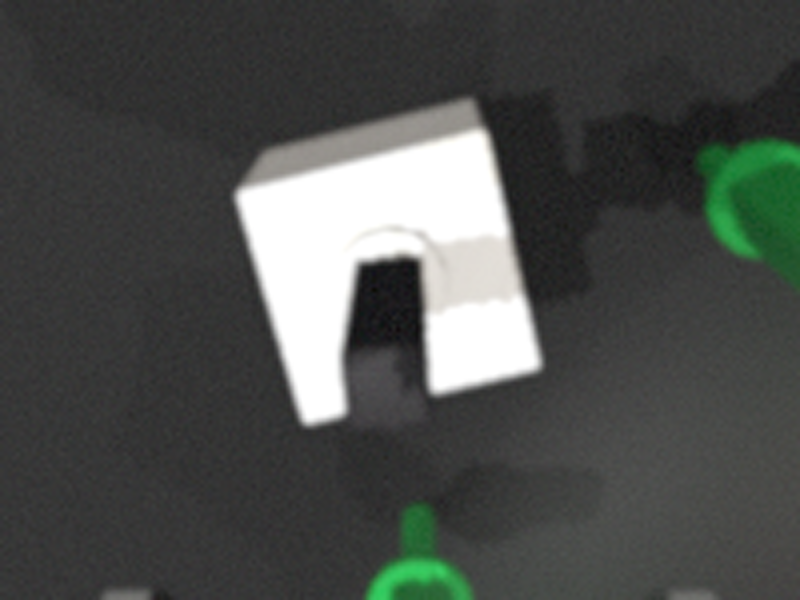

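Stand top corners in the zoom are (237,190), (485,128), (541,369) and (306,426). The handle foot edge runs (357,260)–(418,258), and the top edge's front side is near y=348. The handle is nearly square to the tool already.

Run:
```python
from h import *
s,f=pickle.load(open("w3.pkl","rb"))
Z=lambda x,y:((x+.5)/4-.5+213,(y+.5)/4-.5+105)
P=np.array([onz(f,*Z(*q),.066) for q in((237,190),(485,128),(541,369),(306,426))])
print("stand c",P.mean(0),"sides",np.linalg.norm(np.diff(P,axis=0),axis=1), "diag c",(P[0]+P[2])/2,(P[1]+P[3])/2)
A=onz(f,*Z(357,260),.072);B=onz(f,*Z(418,258),.072);print("foot",A,B,np.linalg.norm(A-B),np.arctan2(*(B-A)[1::-1]))
g=cv2.cvtColor(f["img"],cv2.COLOR_RGB2GRAY)
# handle top corners approx
T=np.array([onz(f,*Z(*q),.152) for q in((344,350),(422,346),(428,424),(349,415))]);print("top c",T.mean(0),np.linalg.norm(np.diff(T,axis=0),axis=1),[np.arctan2(*(T[i]-T[j])[1::-1]) for i,j in((1,0),(2,3))])
M=R.from_quat(s["orientation"]).as_matrix();print("tool y ang",np.arctan2(M[1,1],M[0,1]),"x",M[:,0])
```

```text
stand c [ 0.46460805 -0.22099101  0.066     ] sides [0.06473149 0.06562125 0.06494828] diag c [ 0.46447573 -0.22099558  0.066     ] [ 0.46474036 -0.22098644  0.066     ]
foot [ 0.45929596 -0.23119368  0.072     ] [ 0.45558225 -0.21613152  0.072     ] 0.015513231519063706 1.8125336708979318
top c [ 0.46338058 -0.22165467  0.152     ] [0.01536493 0.01641797 0.01592731] [np.float64(1.8325003464711156), np.float64(1.6578031877016555)]
tool y ang 1.7779716409384463 x [-9.78615649e-01 -2.05696326e-01 -6.58200250e-04]
```

>>> {"op": "apply_moves", "data": {
  "increments": [
    [6, -4, -10, 0],
    [6, -4, -40, 0],
    [6, -4, -75, 0],
    [6, -4, -110, 0],
    [6, -4, -153, 0]
  ]
}}

```text
time: 4.1
eef_pos: [0.4653, -0.2229, 0.1034]
orientation: [-0.103, 0.995, -0.001, 0.001]
ft_force: [0.3, -0.7, 0.1]
gripper_width: 0.0551
grasp_force: 0.0
```

>>> {"op": "apply_moves", "data": {
  "increments": [
    [0, 0, 0, 0],
    [0, 0, 0, 0]
  ]
}}

```text
time: 4.3
eef_pos: [0.4636, -0.2222, 0.104]
orientation: [-0.103, 0.995, 0.001, -0.001]
ft_force: [1.0, 0.2, 0.5]
gripper_width: 0.0552
grasp_force: 0.0
```

>>> {"op": "apply_moves", "data": {
  "increments": [
    [0, 0, 0, 0],
    [0, 0, 0, 0],
    [0, 0, 0, 0],
    [0, 0, 0, 0],
    [0, 0, 0, 0]
  ],
  "jaw": 255,
  "newtons": 25
}}

```text
time: 4.8
eef_pos: [0.4658, -0.224, 0.1064]
orientation: [-0.102, 0.995, -0.001, 0.002]
ft_force: [-0.1, 1.1, 5.9]
gripper_width: 0.0177
grasp_force: 32.0
```

Run:
```python
from h import *
s,f=wrist();print(s)
```

```text
{'time': 4.8, 'joint_pos': array([-5.71487688e-01,  3.31677705e-01, -3.21199103e-01,  9.13766087e-01,
        6.91591630e-04, -7.76632379e-01]), 'qd': array([ 3.49468703e-04, -9.66655720e-05, -1.95127272e-03, -2.16247250e-03,
       -5.11033260e-04, -1.37464111e-03]), 'tau': array([-2.75491392e-01, -3.80627346e+01,  2.23400599e+01, -2.97499252e-01,
       -3.05398861e-01, -1.14745102e-02]), 'eef_pos': array([ 0.46578472, -0.22401761,  0.10639301]), 'orientation': array([-0.10239307,  0.99474179, -0.00102604,  0.00183836]), 'ft_force': array([-0.07644925,  1.06062588,  5.91872656]), 'torque': array([ 0.26627211, -0.01207074,  0.00132369]), 'grasp_force': 32.038421630859375, 'gripper_width': 0.017747118266674394}
```

>>> {"op": "apply_moves", "data": {
  "increments": [
    [0, 0, 15, 0],
    [0, 0, 30, 0],
    [0, 0, 45, 0],
    [0, 0, 52, 0],
    [0, 0, 52, 0]
  ]
}}

```text
time: 5.35
eef_pos: [0.465, -0.2237, 0.1575]
orientation: [-0.102, 0.995, -0.001, 0.001]
ft_force: [-0.6, 0.1, -1.1]
gripper_width: 0.0178
grasp_force: 31.1
```

>>> {"op": "apply_moves", "data": {
  "increments": [
    [-10, -2, -1, 0],
    [-20, -4, -2, 0],
    [-28, -6, -4, 0],
    [-37, -8, -7, 0],
    [-46, -10, -10, 0]
  ]
}}

```text
time: 5.85
eef_pos: [0.4171, -0.233, 0.1459]
orientation: [-0.102, 0.995, 0.0, -0.0]
ft_force: [4.7, 2.1, 0.3]
gripper_width: 0.0179
grasp_force: 30.7
```

>>> {"op": "apply_moves", "data": {
  "increments": [
    [0, 0, 0, 0],
    [0, 0, 0, 0]
  ]
}}

```text
time: 6.05
eef_pos: [0.4165, -0.2331, 0.1455]
orientation: [-0.102, 0.995, 0.0, -0.002]
ft_force: [0.4, 0.7, -0.8]
gripper_width: 0.0176
grasp_force: 30.6
```

Run:
```python
from h import *
s,f=wrist();g=grab_frame("scene");pickle.dump((s,f,g),open("w4.pkl","wb"))
print(s["ft_force"],s["torque"],s["eef_pos"])
a=cv2.resize(f["img"][150:400,150:490],(400,300),interpolation=cv2.INTER_CUBIC)
b=cv2.resize(g["img"][165:270,195:335],(400,300),interpolation=cv2.INTER_CUBIC)
save("w4",np.hstack([a,b]))
```

```text
[ 0.36220333  0.68816491 -0.78667682] [ 0.15071457 -0.05782501  0.06467108] [ 0.41649782 -0.23309631  0.14551588]
```

View pics/w4.png

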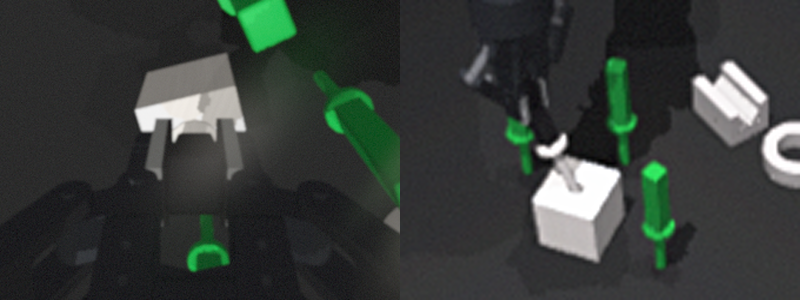

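The stylus leans as planned, in the scene half at (560,160). Next I lift it out along its axis, carry it to the selector and hover over slot 5.

>>> {"op": "apply_moves", "data": {
  "increments": [
    [-10, -2, 22, 0],
    [-20, -4, 46, -0.02],
    [-20, -4, 85, -0.02],
    [-20, -4, 124, -0.02],
    [-20, 16, 124, -0.02]
  ],
  "newtons": 100
}}

```text
time: 6.65
eef_pos: [0.4006, -0.2209, 0.2755]
orientation: [-0.091, 0.996, -0.004, 0.003]
ft_force: [0.5, -0.0, -2.7]
gripper_width: 0.0167
grasp_force: 98.0
```

>>> {"op": "apply_moves", "data": {
  "increments": [
    [5, 45, 0, 0],
    [15, 90, 0, 0],
    [25, 135, 0, 0],
    [35, 180, 0, 0],
    [45, 225, 0, 0]
  ]
}}

```text
time: 7.15
eef_pos: [0.4432, 0.0091, 0.2702]
orientation: [-0.092, 0.996, -0.001, -0.0]
ft_force: [2.5, -0.2, -1.3]
gripper_width: 0.0168
grasp_force: 97.9
```

>>> {"op": "apply_moves", "data": {
  "increments": [
    [4, 45, 0, 0],
    [8, 90, 0, 0],
    [12, 135, 0, 0],
    [16, 180, 0, 0],
    [16, 215, 0, 0]
  ]
}}

```text
time: 7.65
eef_pos: [0.4593, 0.2249, 0.2699]
orientation: [-0.093, 0.996, -0.001, 0.0]
ft_force: [0.9, 0.2, 0.2]
gripper_width: 0.0168
grasp_force: 98.0
```

>>> {"op": "apply_moves", "data": {
  "increments": [
    [0, 0, -20, 0],
    [0, 0, -45, 0],
    [0, 0, -58, 0],
    [0, 0, -58, 0],
    [0, 0, -58, 0]
  ]
}}

```text
time: 8.15
eef_pos: [0.4591, 0.2225, 0.2123]
orientation: [-0.092, 0.996, -0.0, -0.0]
ft_force: [0.0, 0.5, -1.2]
gripper_width: 0.0166
grasp_force: 98.0
```

Run:
```python
from h import *
s,f=wrist();g=grab_frame("scene");t=grab_frame("top");pickle.dump((s,f,g,t),open("w5.pkl","wb"))
print(s["time"],s["ft_force"],s["eef_pos"],s["gripper_width"])
P=(.506,.2324,.124)
print(proj(f,P),proj(g,P),proj(t,P))
def cr(F,w=32,h=24):
    u,v=map(int,proj(F,P));print(u-w,v-h);return cv2.resize(F["img"][v-h:v+h,u-w:u+w],(400,300),interpolation=cv2.INTER_CUBIC)
save("w5",np.vstack([np.hstack([cr(g),cr(t)]),np.hstack([cv2.resize(f["img"][100:400,120:520],(400,300)),cr(g,64,48)])]))
```

```text
8.15 [ 0.04557405  0.51669844 -1.17227589] [0.45910739 0.22254331 0.21232602] 0.016643328918486633
(np.float64(316.6062288406722), np.float64(260.9148602545081)) (np.float64(377.4022808445999), np.float64(151.51792546566364)) (np.float64(249.42527751313935), np.float64(204.7064386687824))
345 127
217 180
313 103
```

View pics/w5.png

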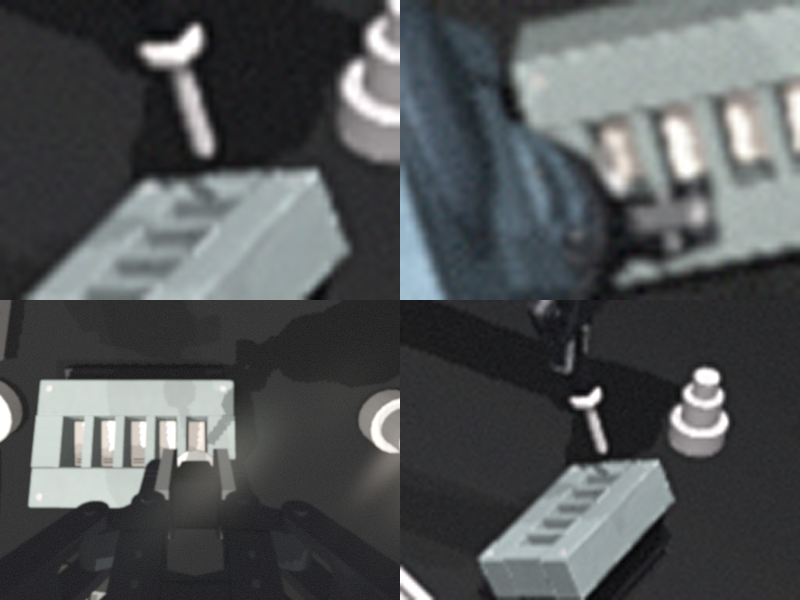

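The tip in the scene crop at (207,157) matches the prediction to within a pixel, and the shaft lines up with slot 5. Now I descend along the shaft axis.

>>> {"op": "apply_moves", "data": {
  "increments": [
    [4, 0.7, -9.1, 0],
    [8, 1.5, -18.3, 0],
    [12, 2.2, -27.4, 0],
    [16, 3, -36.6, 0],
    [16, 3, -36.6, 0]
  ]
}}

```text
time: 8.8
eef_pos: [0.4746, 0.2255, 0.1737]
orientation: [-0.092, 0.996, -0.0, -0.001]
ft_force: [0.1, -0.1, -1.0]
gripper_width: 0.0168
grasp_force: 98.0
```

>>> {"op": "apply_moves", "data": {
  "increments": [
    [1.2, 0.2, -2.7, 0],
    [2.4, 0.4, -5.5, 0],
    [3.6, 0.7, -8.2, 0],
    [4.8, 0.9, -11, 0],
    [4.8, 0.9, -11, 0]
  ]
}}

```text
time: 9.3
eef_pos: [0.4799, 0.2267, 0.1644]
orientation: [-0.092, 0.996, 0.0, -0.0]
ft_force: [0.6, -0.4, -1.2]
gripper_width: 0.0164
grasp_force: 98.0
```

>>> {"op": "apply_moves", "data": {
  "increments": [
    [0.4, 0.1, -0.9, 0],
    [0.8, 0.2, -1.8, 0],
    [0.8, 0.2, -1.8, 0]
  ]
}}

```text
time: 9.6
eef_pos: [0.4808, 0.2269, 0.1629]
orientation: [-0.092, 0.996, 0.0, 0.0]
ft_force: [0.3, 0.2, -1.8]
gripper_width: 0.0169
grasp_force: 98.0
```

Travel is 54 mm with no contact yet. I continue in small steps.

>>> {"op": "apply_moves", "data": {
  "increments": [
    [0.4, 0.1, -0.9, 0],
    [0.8, 0.2, -1.8, 0],
    [0.8, 0.2, -1.8, 0]
  ]
}}

```text
time: 9.9
eef_pos: [0.4816, 0.2271, 0.1612]
orientation: [-0.092, 0.996, 0.0, 0.0]
ft_force: [-0.8, 0.6, -0.5]
gripper_width: 0.0169
grasp_force: 98.1
```

>>> {"op": "apply_moves", "data": {
  "increments": [
    [0.4, 0.1, -0.9, 0],
    [0.8, 0.2, -1.8, 0],
    [0.8, 0.2, -1.8, 0]
  ]
}}

```text
time: 10.2
eef_pos: [0.4826, 0.2273, 0.16]
orientation: [-0.092, 0.996, 0.0, 0.0]
ft_force: [-1.9, -1.7, 5.4]
gripper_width: 0.0167
grasp_force: 98.7
```

>>> {"op": "apply_moves", "data": {
  "increments": [
    [0.4, 0.1, -0.9, 0],
    [0.8, 0.2, -1.8, 0],
    [0.8, 0.2, -1.8, 0]
  ]
}}

```text
time: 10.5
eef_pos: [0.4833, 0.2275, 0.1586]
orientation: [-0.092, 0.996, 0.0, 0.001]
ft_force: [-3.1, -1.4, 6.3]
gripper_width: 0.0171
grasp_force: 99.1
```

>>> {"op": "apply_moves", "data": {
  "increments": [
    [0.4, 0.1, -0.9, 0],
    [0.8, 0.2, -1.8, 0],
    [0.8, 0.2, -1.8, 0]
  ]
}}

```text
time: 10.8
eef_pos: [0.4841, 0.2277, 0.1569]
orientation: [-0.092, 0.996, 0.0, 0.001]
ft_force: [-3.2, -0.8, 7.4]
gripper_width: 0.0168
grasp_force: 99.3
```

>>> {"op": "apply_moves", "data": {
  "increments": [
    [0.4, 0.1, -0.9, 0],
    [0.4, 0.1, -0.9, 0]
  ]
}}

```text
time: 11.0
eef_pos: [0.4845, 0.2279, 0.156]
orientation: [-0.092, 0.996, 0.0, 0.001]
ft_force: [-4.0, -1.8, 8.4]
gripper_width: 0.0167
grasp_force: 99.3
```

>>> {"op": "apply_moves", "data": {
  "increments": [
    [0.2, 0, -0.5, 0],
    [0.2, 0, -0.5, 0]
  ]
}}

```text
time: 11.2
eef_pos: [0.4847, 0.2279, 0.1556]
orientation: [-0.093, 0.996, 0.0, 0.001]
ft_force: [-3.8, -1.2, 8.8]
gripper_width: 0.0169
grasp_force: 99.3
```

>>> {"op": "apply_moves", "data": {
  "increments": [
    [0.2, 0, -0.5, 0],
    [0.2, 0, -0.5, 0]
  ]
}}

```text
time: 11.4
eef_pos: [0.4848, 0.2279, 0.1552]
orientation: [-0.092, 0.996, 0.0, 0.001]
ft_force: [-4.9, -0.8, 9.0]
gripper_width: 0.017
grasp_force: 99.3
```

>>> {"op": "apply_moves", "data": {
  "increments": [
    [0.2, 0, -0.5, 0],
    [0.2, 0, -0.5, 0]
  ]
}}

```text
time: 11.6
eef_pos: [0.4851, 0.2279, 0.1548]
orientation: [-0.092, 0.996, 0.0, 0.001]
ft_force: [-4.8, -0.7, 9.4]
gripper_width: 0.0167
grasp_force: 99.3
```

>>> {"op": "apply_moves", "data": {
  "increments": [
    [0.2, 0, -0.5, 0],
    [0.2, 0, -0.5, 0]
  ]
}}

```text
time: 11.8
eef_pos: [0.4851, 0.2279, 0.1546]
orientation: [-0.093, 0.996, 0.0, 0.001]
ft_force: [-5.8, -1.8, 13.0]
gripper_width: 0.0167
grasp_force: 99.7
```

Force is rising, so the stop is near. I take two small steps to seat it.

>>> {"op": "apply_moves", "data": {
  "increments": [
    [0.1, 0, -0.3, 0],
    [0.1, 0, -0.3, 0]
  ]
}}

```text
time: 12.0
eef_pos: [0.4851, 0.228, 0.1546]
orientation: [-0.093, 0.996, 0.0, 0.001]
ft_force: [-7.1, -1.5, 14.5]
gripper_width: 0.0166
grasp_force: 99.8
```

>>> {"op": "apply_moves", "data": {
  "increments": [
    [0.1, 0, -0.3, 0],
    [0.1, 0, -0.3, 0]
  ]
}}

```text
time: 12.2
eef_pos: [0.4852, 0.2279, 0.1545]
orientation: [-0.093, 0.996, 0.0, 0.001]
ft_force: [-7.9, -1.4, 15.6]
gripper_width: 0.0168
grasp_force: 100.0
```

>>> {"op": "apply_moves", "data": {
  "increments": [
    [-4, -0.8, 9, 0],
    [-9, -1.7, 20, 0],
    [-14, -2.7, 32, 0],
    [-20, -3.8, 46, 0],
    [-26, -5, 60, 0]
  ]
}}

```text
time: 12.7
eef_pos: [0.4589, 0.2227, 0.2133]
orientation: [-0.092, 0.996, 0.0, 0.0]
ft_force: [-0.4, -0.1, -1.4]
gripper_width: 0.0167
grasp_force: 98.3
```

>>> {"op": "apply_moves", "data": {
  "increments": [
    [0, 0, 0, 0],
    [0, 0, 0, 0]
  ]
}}

```text
time: 12.9
eef_pos: [0.4597, 0.2229, 0.2126]
orientation: [-0.092, 0.996, 0.0, 0.001]
ft_force: [-0.4, -0.7, -1.0]
gripper_width: 0.017
grasp_force: 98.3
```

Run:
```python
from h import *
s0,f0,_,_=pickle.load(open("w5.pkl","rb"))
s,f=wrist();g=grab_frame("scene");pickle.dump((s,f,g),open("w6.pkl","wb"))
print(s["time"],s["eef_pos"],s["ft_force"])
p=np.array([0.51789705,0.17770862,0.08465994,0.18475]);Rz=R.from_euler('z',p[3]).as_matrix();t=Rz@[.866,0,.5];y=Rz@[0,1,0];n=Rz@[-.5,0,.866]
def rect(f):
    src=np.float32([proj(f,p[:3]+a*t+b*y) for a,b in((.03,-.078),(.03,.078),(-.03,.078),(-.03,-.078))])
    dst=np.float32([(0,0),(780,0),(780,300),(0,300)])
    return cv2.warpPerspective(f["img"],cv2.getPerspectiveTransform(src,dst),(780,300),flags=cv2.INTER_CUBIC)
save("w6",np.vstack([rect(f0),rect(f)]))
q=np.array((.506,.2324,.124));print(proj(g,q))
```

```text
12.9 [0.4596804  0.2229173  0.21257601] [-0.3505334  -0.71077734 -0.98577276]
(np.float64(377.4022808445999), np.float64(151.51792546566364))
```

View pics/w6.png

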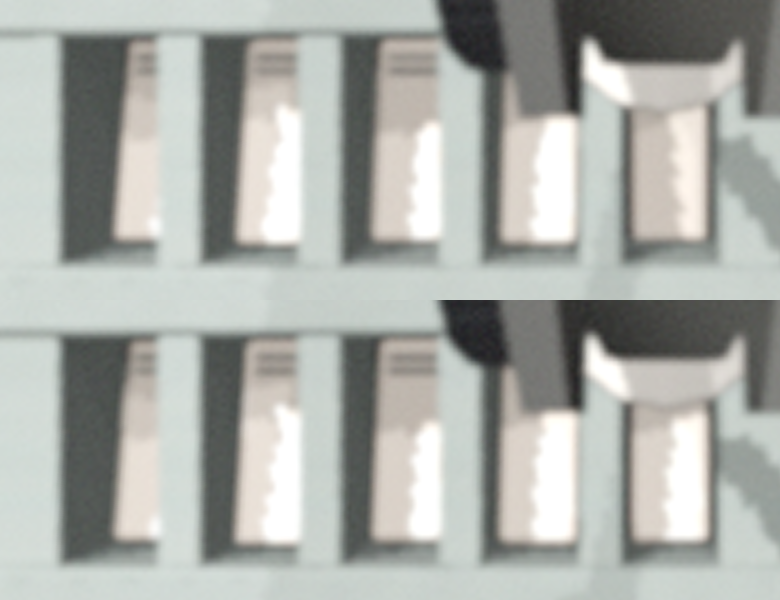

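Rocker 5 now looks like its neighbours, with the same white face and taper, and the others are unchanged. Next I check numerically whether the stylus slipped in the grip.

Run:
```python
from h import *
a=pickle.load(open("w5.pkl","rb"))[2];b=pickle.load(open("w6.pkl","rb"))[2]
def seg(F):
    im=cv2.resize(F["img"][127:153,360:386],None,fx=8,fy=8,interpolation=cv2.INTER_CUBIC);g=cv2.cvtColor(im,cv2.COLOR_RGB2GRAY)
    n,l,st,c=cv2.connectedComponentsWithStats((g>110).astype(np.uint8));i=1+np.argmax(st[1:,4]);ys,xs=np.nonzero(l==i)
    m=ys>ys.max()-60; vx,vy,x0,y0=cv2.fitLine(np.c_[xs[m],ys[m]].astype(np.float32),2,0,0,.01,.01).ravel()
    return st[i],np.degrees(np.arctan2(vy,vx)),xs[ys==ys.max()].mean()/8+360,ys.max()/8+127
print(seg(a));print(seg(b))
P=np.array((.506,.2324,.124));
for al in(20,24,28):
    A=R.from_euler('z',.185).as_matrix()@[-np.sin(np.radians(al)),0,np.cos(np.radians(al))]
    q=np.array(proj(a,P))-proj(a,P+.04*A);print(al,np.degrees(np.arctan2(q[1],q[0])))
```

```text
(array([  60,   31,   94,  169, 5376], dtype=int32), np.float32(70.71884), np.float64(378.0), np.float64(151.875))
(array([  59,   33,   95,  168, 5375], dtype=int32), np.float32(70.44672), np.float64(377.8125), np.float64(152.0))
20 76.48380099787082
24 72.96695835708846
28 69.5967701022785
```

>>> {"op": "apply_moves", "data": {
  "increments": [
    [0, 0, 20, 0],
    [0, 0, 45, 0],
    [0, 0, 58, 0],
    [-4, -40, 58, 0],
    [-8, -85, 58, 0]
  ]
}}

```text
time: 13.5
eef_pos: [0.4517, 0.1378, 0.2698]
orientation: [-0.094, 0.996, 0.0, 0.0]
ft_force: [1.4, -1.6, -1.8]
gripper_width: 0.0169
grasp_force: 98.1
```

>>> {"op": "apply_moves", "data": {
  "increments": [
    [-8, -45, 0, 0],
    [-13, -90, 0, 0],
    [-18, -135, 0, 0],
    [-23, -180, 0, 0],
    [-28, -225, 0, 0]
  ]
}}

```text
time: 14.0
eef_pos: [0.4227, -0.0889, 0.2695]
orientation: [-0.092, 0.996, 0.0, -0.0]
ft_force: [1.1, -0.7, -0.7]
gripper_width: 0.0168
grasp_force: 98.1
```

>>> {"op": "apply_moves", "data": {
  "increments": [
    [-8, -45, 0, 0],
    [-16, -90, 0, 0.01],
    [-24, -130, 0, 0.02],
    [-24, -146, 0, 0.02],
    [-24, -146, 0, 0.02]
  ]
}}

```text
time: 14.5
eef_pos: [0.3992, -0.235, 0.2693]
orientation: [-0.101, 0.995, 0.0, -0.0]
ft_force: [0.0, 1.2, -2.3]
gripper_width: 0.0168
grasp_force: 98.2
```

>>> {"op": "apply_moves", "data": {
  "increments": [
    [0, -2.5, -30, 0],
    [0, -2.5, -60, 0],
    [0, -2.5, -78, 0],
    [7, -1, -94, 0],
    [7, -1, -94, 0]
  ]
}}

```text
time: 15.0
eef_pos: [0.4055, -0.2314, 0.1738]
orientation: [-0.104, 0.995, 0.002, -0.002]
ft_force: [-0.9, 0.2, -1.1]
gripper_width: 0.0169
grasp_force: 98.2
```

Run:
```python
from h import *
g=grab_frame("scene");s=sense();print(s["eef_pos"],s["ft_force"])
# expected tip now: commanded TCP + offset
tcp=np.array([.4062,-.234,.1759]);tip=tcp+[.048*.979,.048*.206,-.088];print(tip,proj(g,tip),"hole",proj(g,(.4646,-.221,.066)))
q=proj(g,tip);u,v=int(q[0]),int(q[1])
im=cv2.resize(g["img"][v-14:v+8,u-12:u+12],None,fx=1,fy=1);print(cv2.cvtColor(im,cv2.COLOR_RGB2GRAY));print(u-12,v-14)
```

```text
[ 0.40584597 -0.23216843  0.17518751] [ 0.28334163 -0.31925412  0.43104505]
[ 0.453192 -0.224112  0.0879  ] (np.float64(253.10683593654994), np.float64(224.18639321535971)) hole (np.float64(257.2307029108989), np.float64(230.97532631418255))
[[122 167 178 117 109 128 121 109  88  46  40  23  23  25  22  24  24  23
   25  25  23  23  26  24]
 [ 93  77  60  43  63 104 126 131 132  64  37  23  20  21  27  26  24  21
   24  23  26  22  21  22]
 [101  50  41  39  45  80 134 168 174 119  38  15  22  20  24  26  27  22
   26  26  22  24  25  23]
 [ 73  42  42  44  35  57 133 198 202 163  65  18  16  23  26  20  19  24
   23  20  26  22  25  25]
 [ 49  45  49  46  33  36 107 189 205 186 123  33  15  22  27  23  24  23
   26  23  21  24  24  26]
 [ 41  48  44  35  18  21  74 159 202 202 165  64  18  22  22  23  25  27
   27  25  23  22  28  25]
 [ 47  48  35  22  22  14  39 111 191 205 184 119  33  18  16  28  25  28
   20  23  25  23  28  25]
 [ 39  34  28  19  23  23  22  76 156 198 203 165  65  14  23  18  25  23
   22  25  22  19  22  24]
 [ 26  23  23  22  23  21  14  39 109 186 204 186 
[... 672 characters left out ...]
39  16  42 153 255 255 254 255 255 255 243 193 215 253 255
  254 254 254 254 254 255]
 [ 41  42  43  34  31  96 210 255 251 250 252 254 255 255 207 215 249 255
  254 254 254 254 254 254]
 [ 42  39  40  40  82 191 255 252 248 248 249 249 253 254 242 249 255 255
  254 254 254 254 254 254]
 [ 41  36  37  62 164 255 255 254 252 252 251 249 250 249 251 255 253 253
  255 254 254 254 254 254]
 [ 38  36  41 117 243 255 255 254 254 254 254 253 252 234 203 218 214 226
  251 254 254 254 254 254]
 [ 39  37  85 201 255 255 255 254 254 254 254 255 252 190 136 168 181 190
  229 254 254 254 254 254]
 [ 36  62 164 255 255 255 254 254 254 254 254 255 253 171 135 165 182 199
  235 255 254 254 254 254]]
241 210
```

The tip sits within a pixel of the prediction, about 22 mm above the hole mouth. Now I insert it.

>>> {"op": "apply_moves", "data": {
  "increments": [
    [4, 0.9, -9, 0],
    [7, 1.5, -16, 0],
    [9.5, 2, -22, 0],
    [11.5, 2.5, -26, 0],
    [11.5, 2.5, -26, 0]
  ]
}}

```text
time: 15.55
eef_pos: [0.4178, -0.2314, 0.1496]
orientation: [-0.103, 0.995, 0.0, -0.0]
ft_force: [-0.1, 0.7, -0.1]
gripper_width: 0.0167
grasp_force: 98.2
```

>>> {"op": "apply_moves", "data": {
  "increments": [
    [1.5, 0.3, -4, 0],
    [1.5, 0.3, -4, 0]
  ]
}}

```text
time: 15.75
eef_pos: [0.4192, -0.2313, 0.1459]
orientation: [-0.102, 0.995, 0.0, -0.0]
ft_force: [-0.1, -0.5, -1.4]
gripper_width: 0.0167
grasp_force: 98.2
```

Run:
```python
from h import *
g=grab_frame("scene");s=sense();print(s["eef_pos"],s["ft_force"])
print("hole",proj(g,(.4646,-.221,.066)));v0=cv2.cvtColor(g["img"],cv2.COLOR_RGB2GRAY);w4=cv2.cvtColor(pickle.load(open("w4.pkl","rb"))[2]["img"],cv2.COLOR_RGB2GRAY)
print(v0[214:238,245:267]);print(w4[214:238,245:267])
```

```text
[ 0.41929099 -0.23135664  0.14610916] [ 0.15131522 -0.4706153  -1.49672896]
hole (np.float64(257.2307029108989), np.float64(230.97532631418255))
[[ 18  18  18  17  27  74 159 248 255 119  24  18  25  27  25  25  24  29
   25  26  25  22]
 [ 54  37  35  40 107 194 244 255 238 116  31  20  21  24  21  22  17  21
   19  25  21  25]
 [191 155 142 149 237 255 255 254 196  79  21  20  23  29  25  28  24  25
   26  20  22  26]
 [255 252 247 243 255 255 246 208 126  38  11  21  21  24  24  26  25  24
   23  24  24  27]
 [255 255 255 255 249 236 202 127  42  10  15  17  21  22  23  23  23  26
   24  25  28  27]
 [170 181 203 204 194 160 129  99  65  45  44  31  15  12  21  19  21  23
   24  25  23  26]
 [ 54  70  84  75  82 116 120 118 116 114 140 110  60  42  27  19  14   7
   11  14  13  21]
 [ 17  16  23  28  57 122 151 161 161 163 196 175 151 139 113  98  85  52
   41  13   2   5]
 [ 23  16  24  46  95 160 174 189 191 170 178 198 198 195 200 249 244 196
  173  96  64  46]
 [ 34  31  39  84 139 166 162 186 196 176 160 193 198 202 236 255 255 255
  255 248 237 177]
 [ 44  43  96 190 218 157
[... 2810 characters left out ...]
9 184 148 166 230 255 254 254
  254 254 254 255]
 [255 254 253 254 254 254 255 255 248 176 181 192 164 154 237 255 254 254
  254 254 254 255]
 [255 255 254 254 254 254 254 255 255 241 228 225 219 227 255 255 254 254
  254 254 255 255]
 [255 254 254 254 254 254 254 254 255 255 255 254 253 255 255 254 254 254
  254 254 255 255]
 [254 254 254 254 254 254 254 254 254 254 255 255 255 255 254 254 254 254
  254 255 255 253]
 [255 255 255 254 254 254 254 254 254 254 254 254 254 254 254 254 254 254
  255 255 255 190]
 [253 254 255 255 255 255 254 254 254 254 254 254 254 254 254 254 254 254
  255 255 229 124]
 [212 221 242 250 254 255 255 255 255 254 254 254 254 254 254 254 254 255
  255 255 159 111]]
```

The tip is in the mouth with no force on it. I loosen the grip and bring the stylus upright.

>>> {"op": "apply_moves", "data": {
  "increments": [
    [12, 2.7, 3.5, 0],
    [24, 5.4, 6.5, 0],
    [36, 8.1, 9, 0],
    [47.4, 10.6, 10, 0],
    [47.4, 10.6, 10, 0]
  ],
  "newtons": 25
}}

```text
time: 16.3
eef_pos: [0.4648, -0.2209, 0.1556]
orientation: [-0.102, 0.995, -0.0, -0.003]
ft_force: [-5.1, -1.3, 0.2]
gripper_width: 0.0165
grasp_force: 100.2
```

>>> {"op": "apply_moves", "data": {
  "increments": [
    [0, 0, 0, 0],
    [0, 0, 0, 0]
  ]
}}

```text
time: 16.5
eef_pos: [0.4646, -0.221, 0.1557]
orientation: [-0.102, 0.995, -0.0, -0.003]
ft_force: [-5.5, -1.5, -0.6]
gripper_width: 0.017
grasp_force: 100.1
```

Run:
```python
from h import *
g=grab_frame("scene");s=sense();print(s["eef_pos"],s["ft_force"],s["torque"],s["grasp_force"])
v=cv2.cvtColor(g["img"],cv2.COLOR_RGB2GRAY)
print("tipaxis mouth",proj(g,(.467,-.2205,.066)),"collar und.",proj(g,(.467,-.2205,.118)))
print(v[200:236,248:272])
```

```text
[ 0.46457902 -0.22095079  0.15564999] [-5.06652392 -1.3513205  -0.19683291] [-0.43503607  1.45082261  0.00669732] 100.08966207504272
tipaxis mouth (np.float64(257.89981400299854), np.float64(231.35645482043876)) collar und. (np.float64(256.2006216445943), np.float64(219.00692470744303))
[[ 37  38  30  25  27  22  13  17  15  23  53  96  53  42  47  44  45  48
   45  52  59  71  67  69]
 [ 34  40  32  24  23  23  17  16  17  24  52  90  61  42  45  48  49  47
   46  47  61  71  71  70]
 [ 28  34  34  27  35  38  21  13  14  20  45  78  62  38  46  47  45  46
   45  49  56  67  68  66]
 [ 31  32  35  30  56  76  27  16  18  17  45  75  73  43  46  44  47  46
   47  52  56  69  66  67]
 [ 28  25  29  51  90  93  29  14  15  20  36  72  94  51  46  47  48  46
   46  48  56  69  69  68]
 [ 31  29  35  68 110  95  35  10   9  18  37  78 104  50  45  45  48  49
   43  50  60  70  70  69]
 [ 25  28  34  72 111  93  42  16  13  13  32  70  92  48  43  46  47  45
   48  55  67  69  65  70]
 [ 26  28  30  77 130  97  48  17  15  16  28  46  59  46  47  48  49  50
   49  58  75  86  66  63]
 [ 3
[... 2124 characters left out ...]
47 247 249 252 251 229 138 145 146 125 143 187 219 246 252 255 255
  255 255 255 254 161 114]
 [248 248 247 248 249 237 173 127 146 142 127 164 245 254 255 255 255 254
  255 255 255 191 125 114]
 [248 247 248 248 248 235 151 130 143 144 146 224 255 255 255 254 254 254
  255 255 230 127 116 120]
 [248 247 248 248 249 248 223 192 183 192 224 255 255 255 254 254 254 255
  255 255 162 116 120 125]
 [247 248 248 248 248 250 249 246 245 252 255 255 255 254 254 254 254 255
  255 230 125 114 122 126]
 [247 247 248 248 248 248 250 255 255 255 255 254 254 254 254 254 255 255
  254 159 115 119 122 125]
 [248 247 248 248 247 248 250 255 254 254 254 254 254 254 254 255 255 255
  191 118 116 121 122 126]]
```

The stylus is nearly upright, but the grip stayed at 100 N. I re-issue the jaw command with low force so it can align.

>>> {"op": "apply_moves", "data": {
  "increments": [
    [0, 0, 0, 0],
    [0, 0, 0, 0],
    [0, 0, 0, 0],
    [0, 0, 0, 0]
  ],
  "jaw": 254,
  "newtons": 20
}}

```text
time: 16.95
eef_pos: [0.4646, -0.221, 0.1557]
orientation: [-0.102, 0.995, -0.0, -0.003]
ft_force: [-4.6, -0.5, -1.1]
gripper_width: 0.017
grasp_force: 100.1
```

>>> {"op": "apply_moves", "data": {
  "increments": [
    [0, 0, -3, 0],
    [0, 0, -6, 0],
    [0, 0, -9, 0],
    [0, 0, -12, 0],
    [0, 0, -12, 0]
  ]
}}

```text
time: 17.45
eef_pos: [0.4646, -0.2211, 0.1437]
orientation: [-0.102, 0.995, -0.0, -0.002]
ft_force: [-4.6, -1.6, -0.9]
gripper_width: 0.0167
grasp_force: 100.1
```

>>> {"op": "apply_moves", "data": {
  "increments": [
    [-0.5, 0, -6, 0],
    [-1, -0.2, -12, 0],
    [-1, -0.2, -18, 0],
    [-1, -0.2, -24, 0],
    [-1, -0.2, -24, 0]
  ]
}}

```text
time: 17.95
eef_pos: [0.4643, -0.221, 0.1192]
orientation: [-0.102, 0.995, 0.0, -0.002]
ft_force: [-3.2, -2.4, -3.9]
gripper_width: 0.0167
grasp_force: 99.7
```

>>> {"op": "apply_moves", "data": {
  "increments": [
    [0, 0, -5, 0],
    [0, 0, -10, 0],
    [0, 0, -13, 0],
    [0, 0, -13, 0]
  ]
}}

```text
time: 18.35
eef_pos: [0.4645, -0.2211, 0.1067]
orientation: [-0.102, 0.995, -0.0, -0.001]
ft_force: [-4.6, -3.3, -1.4]
gripper_width: 0.0171
grasp_force: 99.9
```

>>> {"op": "apply_moves", "data": {
  "increments": [
    [0, 0, 0, 0],
    [0, 0, 0, 0],
    [0, 0, 0, 0],
    [0, 0, 0, 0]
  ],
  "jaw": 190
}}

```text
time: 18.75
eef_pos: [0.4667, -0.2211, 0.1077]
orientation: [-0.103, 0.995, -0.0, 0.001]
ft_force: [-0.4, 0.5, 0.2]
gripper_width: 0.0218
grasp_force: 0.0
```

>>> {"op": "apply_moves", "data": {
  "increments": [
    [0, 0, 0, 0],
    [0, 0, 0, 0],
    [0, 0, 0, 0],
    [0, 0, 0, 0],
    [0, 0, 0, 0]
  ],
  "jaw": 110
}}

```text
time: 19.25
eef_pos: [0.4658, -0.221, 0.1072]
orientation: [-0.102, 0.995, 0.0, 0.0]
ft_force: [-0.0, -0.3, -0.0]
gripper_width: 0.0487
grasp_force: 0.0
```

>>> {"op": "apply_moves", "data": {
  "increments": [
    [0, 0, 20, 0],
    [0, 0, 60, 0],
    [0, 0, 105, 0],
    [0, 0, 150, 0],
    [0, 0, 150, 0]
  ]
}}

```text
time: 19.75
eef_pos: [0.4689, -0.2229, 0.264]
orientation: [-0.102, 0.995, -0.004, 0.005]
ft_force: [0.6, 0.1, 0.3]
gripper_width: 0.0485
grasp_force: 0.0
```

Run:
```python
from h import *
s0,F0=pickle.load(open("f0.pkl","rb"));s3,f3=pickle.load(open("w3.pkl","rb"))
s,f=wrist();g=grab_frame("scene");t=grab_frame("top");pickle.dump((s,f,g,t),open("w7.pkl","wb"));print(s["time"],s["eef_pos"],s["ft_force"])
gr=lambda im:cv2.cvtColor(im,cv2.COLOR_RGB2GRAY)
for im in (F0["scene"]["img"],g["img"]): print(gr(im)[206:236:2,246:270])
# handle top & foot in wrist view: dark handle against white stand
for F in(f3,f):
    u,v=map(int,proj(F,(.4646,-.221,.066)));print(u,v);print(gr(F["img"])[v-16:v+30:3,u-28:u+30:2])
```

```text
19.75 [ 0.46887268 -0.22291665  0.26397539] [0.61718783 0.11749674 0.27549386]
[[ 54  51  55  53  54  55  54  50  52  54  53  53  54  54  55  53  54  55
   54  57  59  90 128  90]
 [ 49  54  53  52  54  50  42  43  46  47  45  51  49  53  55  55  56  53
   53  53  57  92 134 120]
 [ 55  54  54  47  45  48  48  44  44  47  40  33  35  52  56  54  52  56
   51  54  53  56  77 106]
 [ 51  43  31  28  30  26  33  40  39  30  19  18  31  56  56  53  56  55
   54  57  56  51  57  54]
 [ 32  28  30  32  29  21  28  25  28  17  14  18  21  44  55  55  53  54
   58  57  55  54  56  57]
 [ 30  31  32  28  25  24  30  25  22  26  17  13  24  42  54  54  52  58
   55  53  57  54  59  59]
 [ 31  28  34  38  48  25  21  27  25  23  20  17  22  28  56  55  54  58
   55  55  54  55  53  52]
 [ 29  30  31  62 115 120  34  22  24  23  21  20  14  27  56  53  49  52
   50  48  53  50  51  51]
 [ 26  28  75 183 255 177  44  11  22  24  18  12  18  58 132 177 142 126
   77  60  60  46  44  39]
 [ 50 113 242 255 255 255  83   4  24  24  27  15  21  65 160 237 230 227
  237 255 255 249 244 201]
 [121 243 2
[... 5200 characters left out ...]
255 255 255 191  48  27  21  25  30  22  24  24
   22 133 246 255 255 255 255 255 255 255 255]
 [150 251 255 255 255 255 255 255 255 161  54  57  50  58  54  52  34  26
   34 101 241 255 255 255 255 255 255 255 255]
 [ 85 233 255 255 255 255 255 255 255 156  67  73  74  73  66  53  43  40
   42  89 238 255 255 255 255 255 255 255 255]
 [ 54 180 255 255 255 255 255 255 255 159  70  77  79  80  76  58  44  42
   41  87 239 255 255 255 255 255 255 255 252]
 [ 50 100 240 255 255 255 255 255 255 175  74  77  74  72  68  49  45  44
   43  88 233 255 245 228 211 175 142  99  70]
 [ 49  61 200 255 255 255 255 255 255 174  69  71  69  70  69  63  48  42
   42  44  91  94  67  56  45  56  52  56  50]]
```

>>> {"op": "apply_moves", "data": {
  "increments": [
    [0, 0, 0, 0],
    [0, 0, 0, 0],
    [0, 0, 0, 0]
  ]
}}

```text
time: 20.2
eef_pos: [0.4651, -0.2206, 0.256]
orientation: [-0.102, 0.995, 0.001, -0.001]
ft_force: [-0.5, -0.6, 0.9]
gripper_width: 0.0488
grasp_force: 0.0
```

```bash
python3 -c "
from h import *
print(hand_in())"
```

```text
the job is handed in; nothing more can be done
None
```

I pressed the odd rocker (the +y end slot) over to its stop with the tilted stylus, measured force peaking at about 18 N. The stylus is back in its stand, upright and fully down by the last camera images. The job was handed in at about 20 s, and no verdict was returned.

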